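# Serve a bread roll with the kitchen tongs

### The job

Pick up the kitchen tongs lying on the worktop, close their jaws gently on the small bread roll on the cake stand without squashing it, and lift the roll about ten centimetres clear of the stand. Finish while holding it up there steadily in the tongs, without setting it down. Touch the roll with nothing but the tongs, do not let it fall to the worktop, and leave the mug, the jam jar and the pepper mill where they are.

Things in the scene. Friction and masses are not known exactly. Their poses are not given: they have to be found in the camera images.
- tongs: Sprung steel kitchen tongs with black handle sleeves, 250 mm long, 120 g, lying flat on the worktop; the arms open sideways. Origin: on the underside midway between the sleeves, near the centre of mass. x points to the jaws, z up, the arms close along y. Both arms hinge at the head, 105 mm behind the origin, geared to move equally. Sleeves 30 mm tall, 84 mm long (x -42 to 42).
- tongs_grip (a point): Where to grip: midway between the sleeves, 15 mm above the tongs' underside. Axes as tongs. Width here over the sleeves' outsides: 66 mm at rest (open), 44 mm when the arms are parallel and the jaws just touch the roll's sides. The spring pushes each sleeve out with about 6 N at rest, 10 N when parallel. Closed to 48-56 mm in the fingers the tongs carry safely, jaws still open.
- tongs_jaw (a point): Midway between the two jaws, 105 mm ahead (+x of the tongs) of tongs_grip at the same height; the roll's middle belongs here. Jaws: shallow cups 34 mm long, 24 mm tall. Gap at the cups' middle 93 mm open, 49 mm with the arms parallel (16 mm and 12 mm less at the cups' ends); it changes 2 mm for each 1 mm at the handles. Axes as tongs. Lower them over the roll from above.
- tongs_left (a joint): Hinge of the left arm (the right one follows it equally): 0 rad = fully open, 0.105 rad = arms parallel with the jaws at the width of the roll, 0.19 rad = fully closed.
- roll: Small round crusty bread roll, 46 mm diameter, 38 mm tall, about 40 g, on the cake stand. Origin at the centre of its underside, z up. Its sides are upright from 12 to 24 mm above the underside. A squeeze of more than about 20 N on a side squashes it; each newton that grips the handles beyond the spring's 10 N makes about 0.5 N at the jaws.
- roll_center (a point): The middle of the roll, 18 mm above its underside, at the height of its upright sides.
- stand: White ceramic cake stand with a round plate of 140 mm diameter on a narrow foot; too heavy to move. Origin at the centre of its foot on the worktop, z up. The top of the plate is flat, without a rim, 60 mm above the worktop.
- stand_top (a point): Centre of the top of the cake stand's plate, 60 mm above the worktop.
- mug: White mug, 80 mm across and 92 mm tall, with a handle; stays where it is. Origin at the centre of its underside.
- jam: Amber jam jar with a metal lid, 68 mm across and 95 mm tall; stays where it is. Origin at the centre of its underside.
- mill: Turned dark wooden pepper mill, 56 mm across and 157 mm tall; stays where it is. Origin at the centre of its underside.
Mind the look-alikes: they are no part of the job. What is shaped like the stand but green or orange is not meant.

How it is judged:
By the outcome, as a careful person would: the job done as asked, in the order asked, and still so for the second after the job is handed in, while the arm keeps its last pose, push and grip.
It also fails if it takes over 45 s, if anything falls off the work surface, if the arm or the gripper's body presses on something with over 40 N, if the wrist force passes 120 N, or if a joint passes its speed limit or range.

### The arm

A 6-joint arm with a two-finger parallel gripper is mounted at the origin on the work surface. World frame = base frame: x ahead of the robot, y to its left, z up, the work surface at z = 0. Lengths are in m, angles in degrees, forces in N, time in s.
With the tool pointing down it reaches from about 0.35 to 0.95 m from the base axis. Payload 17.4 kg.
Tool frame: the origin (TCP) lies at the very end of the fingers, on their centre line; the grasp point (between the pads) lies 19 mm behind it; z points along the fingers, y is the line along which they close (so a half turn about z gives the same grasp; the last joint's range is limited). The gripper opens to 93 mm and grips with 3 to 60 N. Pads are 15 mm wide; open, the fingers measure 128 mm over their backs; the gripper's body (75 mm by 188 mm) begins 65 mm behind the grasp point.
Start: joints at [60.917, 6.646, 82.598, -0, 90.757, -2.166], TCP at [0.306, 0.602, 0.219] pointing down, gripper open.
Joint ranges: [-162.19, 162.19], [-47.58, 125.68], [4.15, 143.07], [-65.23, 245.23], [0.69, 171.88], [-170.13, 170.13]. Speed limits (degrees/s): [108.29, 108.29, 127.2, 180, 180, 180].

### API

Orientations are given as [roll, pitch, yaw] about the fixed x, y, z axes, in that order (R = Rz(yaw) Ry(pitch) Rx(roll)).
In Python, from rig import robot gives the robot as it stands.
- The arm moves only by the tool play_rows, never from a script. Its argument "commands" is a list of rows, each an object with "xyz": the shift along the tool's x, y, z in cm, a list of three; "spin": the turn about the tool's z in degrees. A call has 1 to 20 rows; each row shifts and turns the commanded pose from where the row before left it, along the tool's axes as they then stand; what a row does not reach is not made up. A row lasts 1/12 s, in which the tool goes at most 41.7 mm and 7.16 degrees, less where a joint would pass 70% of its speed; a pose out of reach is approached as far as the arm can. A call with a gripper value outside its range is refused whole. "fingers" is the opening, from 0 (shut) to 1 (fully open), set as the call begins (left out, the last holds). The fingers move at their own pace and stop on an object; "squeeze" is the grip in N (left out, the last holds). Time passes only in rows, so rows that do not move let the fingers close. It gives the time, the measured TCP pose, the force, the opening and the grip force at its end, in the units of the state.
- robot.get_obs(): the state, without advancing time (a new reading comes with each control period).
- robot.get_image(name): name is "scene" or "side" or "wrist"; returns a dict with "color" (384x512x3 uint8, red, green, blue), "fx", "fy", "cx", "cy" (pixels), "R" (3x3) and "t" (3): a world point X has camera coordinates R X + t; the wrist camera has in their place "tool_from_camera" (4x4, takes a point from camera to tool coordinates, whose origin is the TCP and whose axes are the flange's). Camera axes: x right, y down, z forward; pixel columns grow to the right and rows downward; lengths in m; the calibration is good to about 2 mm. A picture is of the moment at which its call begins: read the wrist's pose just before it. There is no depth.
- robot.job_done(): hands the job in; it is judged then, once.
Trained networks look in the newest picture that a camera, given by its name, has taken for a name from the list of things; names that differ only in an ending like _2 or _b are one class to them, and where a whole thing is asked for, a point or a joint stands for the part that bears it (a point fixed in the world has none). Each returns a list of dicts, best first, with "confidence" (0 to 1); they miss things now and then, are a little off and sometimes report something else, mostly with a low value. They report only what shows in the picture. A call takes as long as a camera call. They do not tell look-alikes from the thing itself.
- robot.silhouettes(camera, name): "mask" (384x512 bool, what is visible of it).
- robot.pinpoint(camera, name): "at" ([x, y, z] in m, in world coordinates, good to about 4 mm: a listed point, or the origin of a listed thing).
The state is a dict: "time_s": time; "joint_pos": joint angles; "qd": joint speeds; "effort": joint torques, N m; "position": TCP position; "ee_rot": TCP orientation; "force": force on the tool from outside, world axes, zero at the start; "moment": the same for the moment, N m; "finger_gap": opening from 0.0 (shut) to 1.0 (fully open); "gripper_force": force on a finger pad.
Only numpy, scipy, OpenCV 4.12 (cv2) and the standard library are available. Lean on these libraries where they do the work, as an engineer would, in place of code of your own. Each camera call takes 0.05 s, during which the arm holds its last target. There are 200 camera calls.

## Working session

There is one attempt and no reset: what is moved stays moved. The work goes in short steps, Python scripts to look and compute and a tool call to move; the robot and the scene stay as the last step left them, time stands still between calls to the robot, and variables do not carry over. Pictures are saved under pics/ and viewed, at most 10 in all, crops included, and the job is handed in when it is done.

Besides the shell and the picture viewer there is one more tool, called after ">>>" by a JSON object that holds its "name" and its "arguments", one argument or row to a line. play_rows: Moves the arm, as the interface text tells. Its arguments: {"type":"object","properties":{"commands":{"type":"array","items":{"type":"object","properties":{"xyz":{"type":"array","items":{"type":"number"}},"spin":{"type":"number"}}}},"fingers":{"type":"number"},"squeeze":{"type":"number"}},"required":["commands"]}

```bash
mkdir -p pics; python3 - <<'E'
from rig import robot
import cv2,numpy as np
o=robot.get_obs();print(o['time_s'],o['position'],o['ee_rot'],o['finger_gap'])
ims=[]
for c in("scene","side"):
    im=robot.get_image(c);ims.append(im['color'])
    for n in("tongs","tongs_grip","tongs_jaw","roll","roll_center","stand_top","mug","jam","mill"):
        print(c,n,[(np.round(d['at'],3).tolist(),round(d['confidence'],2)) for d in robot.pinpoint(c,n)][:3])
for c,i in zip(("scene","side"),ims): cv2.imwrite(f'pics/{c}0.png',i[:,:,::-1])
E
```

```text
0.0 [0.30549923 0.60168754 0.21793377] [-1.79936983e+02  9.58763980e-05  1.53081145e+02] 0.9985373687959518
scene tongs [([0.559, 0.17, -0.001], 0.9)]
scene tongs_grip [([0.558, 0.162, 0.013], 0.93)]
scene tongs_jaw [([0.593, -0.17, 0.06], 0.41)]
scene roll [([0.594, -0.166, 0.063], 0.51), ([0.558, 0.162, 0.016], 0.32)]
scene roll_center []
scene stand_top [([0.357, -0.262, 0.059], 0.95), ([0.74, -0.419, 0.062], 0.94), ([0.791, -0.22, 0.059], 0.84)]
scene mug [([0.775, 0.003, -0.003], 0.6)]
scene jam [([0.541, 0.422, -0.003], 0.61), ([0.664, 0.186, 0.014], 0.56)]
scene mill [([0.575, -0.439, -0.0], 0.98)]
side tongs [([0.552, 0.166, 0.0], 0.88)]
side tongs_grip [([0.561, 0.165, 0.016], 0.86)]
side tongs_jaw [([0.66, 0.182, 0.012], 0.72)]
side roll [([0.595, -0.166, 0.058], 0.69)]
side roll_center [([0.596, -0.161, 0.078], 0.64)]
side stand_top [([0.353, -0.264, 0.057], 0.95), ([0.419, 0.025, 0.06], 0.9), ([0.738, -0.422, 0.059], 0.66)]
side mug [([0.771, 0.002, -0.004], 0.84)]
side jam [([0.537, 0.422, -0.002], 0.72)]
side mill [([0.578, -0.44, 0.002], 0.81)]
```

View pics/scene0.png

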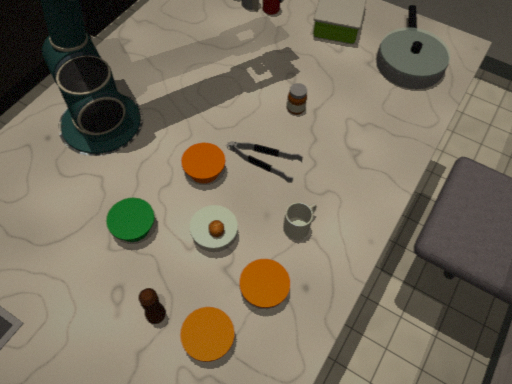

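View pics/side0.png

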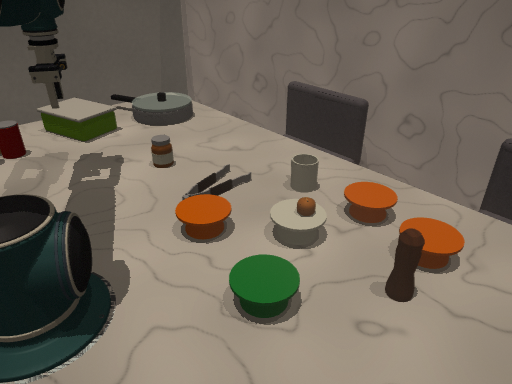

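The scene view shows the tongs at about (228–302, 142–181) with the head on the left and the jaws on the right. The roll is at (216, 229) on the white stand; the green and orange stands are look-alikes. The side view agrees. Next I'll move above the tongs and look with the wrist camera.

>>> {"name": "play_rows", "arguments": {
  "commands": [
    {"xyz":[-2.12,-1.38,0]},
    {"xyz":[-2.12,-1.38,0]},
    {"xyz":[-2.12,-1.38,0]},
    {"xyz":[-2.12,-1.38,0]},
    {"xyz":[-2.12,-1.38,0]},
    {"xyz":[-2.12,-1.38,0]},
    {"xyz":[-2.12,-1.38,0]},
    {"xyz":[-2.12,-1.38,0]},
    {"xyz":[-2.12,-1.38,0]},
    {"xyz":[-2.12,-1.38,0]},
    {"xyz":[-2.12,-1.38,0]},
    {"xyz":[-2.12,-1.38,0]},
    {"xyz":[-2.12,-1.38,0]},
    {"xyz":[-2.12,-1.38,0]},
    {"xyz":[-2.12,-1.38,0]},
    {"xyz":[-2.12,-1.38,0]},
    {"xyz":[-2.12,-1.38,0]},
    {"xyz":[-2.12,-1.38,0]},
    {"xyz":[-2.12,-1.38,0]},
    {"xyz":[-2.12,-1.38,0]}
  ],
  "fingers": 1
}}

```text
$.commands[0]: bad value
```

>>> {"name": "play_rows", "arguments": {
  "commands": [
    {"spin":-6.2},
    {"spin":-6.2},
    {"spin":-6.2},
    {"spin":-6.2},
    {"spin":-6.2},
    {"spin":-6.2},
    {"spin":0},
    {"spin":0}
  ]
}}

```text
$.commands[0]: bad value
```

```bash
cat > h.py <<'E'
from rig import robot
import cv2,numpy as np
from scipy.spatial.transform import Rotation as Ro
def obs():
    o=robot.get_obs();print('t',round(o['time_s'],2),np.round(o['position'],4),np.round(o['ee_rot'],2),'gap',round(o['finger_gap'],3),'gf',round(o['gripper_force'],1),'F',np.round(o['force'],1));return o
def pp(c,*ns):
    for n in ns: print(c,n,[(np.round(d['at'],4).tolist(),round(d['confidence'],2)) for d in robot.pinpoint(c,n)][:3])
def wrist(o,name=None):
    im=robot.get_image('wrist');T=np.eye(4);T[:3,:3]=Ro.from_euler('xyz',o['ee_rot'],degrees=True).as_matrix();T[:3,3]=o['position']
    im['C']=T@im['tool_from_camera']
    if name: cv2.imwrite('pics/'+name,im['color'][:,:,::-1])
    return im
def onplane(im,uv,z):
    uv=np.atleast_2d(uv).astype(float)
    d=np.c_[(uv[:,0]-im['cx'])/im['fx'],(uv[:,1]-im['cy'])/im['fy'],np.ones(len(uv))]@im['C'][:3,:3].T
    c=im['C'][:3,3];return c+d*((z-c[2])/d[:,2])[:,None]
E
python3 - <<'E'
from h import *
o=obs();im=wrist(o,'w1.png')
pp('wrist','tongs','tongs_grip','tongs_jaw')
for d in robot.silhouettes('wrist','tongs')[:1]:
    uv=np.argwhere(d['mask'])[:,::-1]
    P=onplane(im,uv,0.015)[:,:2];m=P.mean(0);w,V=np.linalg.eigh(np.cov((P-m).T));v=V[:,1];v=v*np.sign(v[0])
    s=(P-m)@v;print(d['confidence'],len(uv),m,'yaw',np.degrees(np.arctan2(v[1],v[0])),s.min(),s.max())
E
```

```text
t 1.0 [0.3056 0.6019 0.2186] [-180.      0.    153.08] gap 1.001 gf 0.0 F [-0.6  1.4  0.5]
wrist tongs []
wrist tongs_grip []
wrist tongs_jaw []
```

View pics/w1.png

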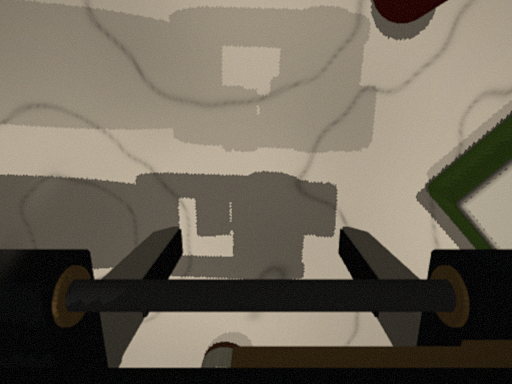

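The wrist picture shows only bare worktop and the fingers, because the move was refused: each row needs both keys. Sending it again.

>>> {"name": "play_rows", "arguments": {
  "commands": [
    {"xyz":[-2.12,-1.38,0],"spin":0},
    {"xyz":[-2.12,-1.38,0],"spin":0},
    {"xyz":[-2.12,-1.38,0],"spin":0},
    {"xyz":[-2.12,-1.38,0],"spin":0},
    {"xyz":[-2.12,-1.38,0],"spin":0},
    {"xyz":[-2.12,-1.38,0],"spin":0},
    {"xyz":[-2.12,-1.38,0],"spin":0},
    {"xyz":[-2.12,-1.38,0],"spin":0},
    {"xyz":[-2.12,-1.38,0],"spin":0},
    {"xyz":[-2.12,-1.38,0],"spin":0},
    {"xyz":[-2.12,-1.38,0],"spin":0},
    {"xyz":[-2.12,-1.38,0],"spin":0},
    {"xyz":[-2.12,-1.38,0],"spin":0},
    {"xyz":[-2.12,-1.38,0],"spin":0},
    {"xyz":[-2.12,-1.38,0],"spin":0},
    {"xyz":[-2.12,-1.38,0],"spin":0},
    {"xyz":[-2.12,-1.38,0],"spin":0},
    {"xyz":[-2.12,-1.38,0],"spin":0},
    {"xyz":[-2.12,-1.38,0],"spin":0},
    {"xyz":[-2.12,-1.38,0],"spin":0}
  ],
  "fingers": 1
}}

```text
time_s: 2.92
position: [0.5592, 0.1626, 0.2188]
ee_rot: [180.0, 0.0, 153.1]
force: [1.7, 1.2, 0.6]
finger_gap: 0.999
gripper_force: 0.0
```

>>> {"name": "play_rows", "arguments": {
  "commands": [
    {"xyz":[0,0,0],"spin":-6.2},
    {"xyz":[0,0,0],"spin":-6.2},
    {"xyz":[0,0,0],"spin":-6.2},
    {"xyz":[0,0,0],"spin":-6.2},
    {"xyz":[0,0,0],"spin":-6.2},
    {"xyz":[0,0,0],"spin":-6.2},
    {"xyz":[0,0,0],"spin":0},
    {"xyz":[0,0,0],"spin":0},
    {"xyz":[0,0,0],"spin":0}
  ]
}}

```text
time_s: 3.67
position: [0.5587, 0.1638, 0.2187]
ee_rot: [180.0, 0.0, -169.9]
force: [-0.0, 0.2, -0.6]
finger_gap: 1.001
gripper_force: 0.0
```

```bash
python3 - <<'E'
from h import *
o=obs();im=wrist(o,'w2.png');print(o['joint_pos'],im['C'][:3,3])
pp('wrist','tongs','tongs_grip','tongs_jaw')
for d in robot.silhouettes('wrist','tongs')[:1]:
    uv=np.argwhere(d['mask'])[:,::-1]
    P=onplane(im,uv,0.015)[:,:2];m=P.mean(0);w,V=np.linalg.eigh(np.cov((P-m).T));v=V[:,1];v=v*np.sign(v[0])
    s=(P-m)@v;print(d['confidence'],len(uv),m,'yaw',np.degrees(np.arctan2(v[1],v[0])),s.min(),s.max())
E
```

```text
t 3.67 [0.5587 0.1638 0.2187] [ 1.8000e+02  1.0000e-02 -1.6993e+02] gap 1.001 gf 0.0 F [-0.   0.2 -0.6]
[ 1.38313786e+01 -4.93204796e+00  9.42987340e+01  1.13669771e-03
  9.06265967e+01 -8.62352883e+01] [0.48796118 0.15160867 0.38545529]
wrist tongs []
wrist tongs_grip []
wrist tongs_jaw []
0.64 2692 [0.53921403 0.16623956] yaw 9.566613577609974 -0.11532772475078519 0.14196259856515045
```

View pics/w2.png

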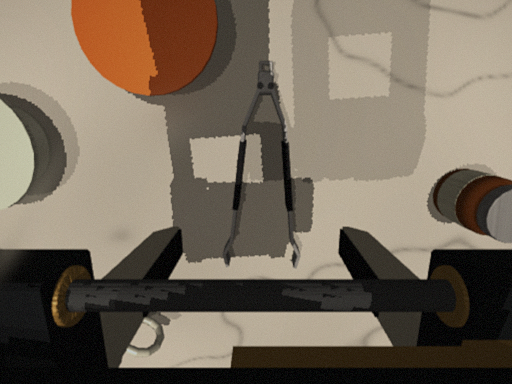

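The wrist view shows the tongs clearly: head at (265, 64), sleeves from (241, 142) to (236, 210) and from (286, 140) to (291, 208), jaw tips at (228, 258) and (296, 258).

```bash
python3 - <<'E'
from h import *
o=obs();im=wrist(o)
for z in(0.015,0.03): print(np.round(onplane(im,[(265,64),(241,142),(236,210),(286,140),(291,208),(263.5,175),(228,258),(296,258)],z),4))
d=robot.silhouettes('wrist','tongs')[0]
uv=np.argwhere(d['mask'])[:,::-1]
dark=im['color'][uv[:,1],uv[:,0]].max(1)<45
P=onplane(im,uv[dark],0.02)[:,:2];print(dark.sum(),P.mean(0))
x,y,w,h=cv2.boundingRect(uv.astype(np.int32));print(x,y,w,h)
E
```

```text
t 3.92 [0.5587 0.1639 0.2187] [ 180.      0.   -169.78] gap 1.001 gf 0.0 F [ 0.6 -0.7 -0.8]
[[0.4298 0.1467 0.015 ]
 [0.5212 0.134  0.015 ]
 [0.6076 0.1417 0.015 ]
 [0.5091 0.1873 0.015 ]
 [0.5923 0.2108 0.015 ]
 [0.5563 0.1682 0.015 ]
 [0.6762 0.1418 0.015 ]
 [0.6599 0.2318 0.015 ]]
[[0.4321 0.1469 0.03  ]
 [0.5198 0.1347 0.03  ]
 [0.6027 0.1421 0.03  ]
 [0.5082 0.1858 0.03  ]
 [0.5881 0.2084 0.03  ]
 [0.5535 0.1676 0.03  ]
 [0.6686 0.1422 0.03  ]
 [0.653  0.2285 0.03  ]]
937 [0.5540349 0.1706004]
224 61 76 206
```

>>> {"name": "play_rows", "arguments": {
  "commands": [
    {"xyz":[0.1,0.38,0.5],"spin":0.5},
    {"xyz":[0,0,1.3],"spin":0},
    {"xyz":[0,0,2.0],"spin":0},
    {"xyz":[0,0,2.2],"spin":0},
    {"xyz":[0,0,2.2],"spin":0},
    {"xyz":[0,0,2.2],"spin":0},
    {"xyz":[0,0,2.2],"spin":0},
    {"xyz":[0,0,2.2],"spin":0},
    {"xyz":[0,0,2.2],"spin":0},
    {"xyz":[0,0,1.8],"spin":0},
    {"xyz":[0,0,1.0],"spin":0},
    {"xyz":[0,0,0.6],"spin":0},
    {"xyz":[0,0,0.5],"spin":0},
    {"xyz":[0,0,0.3],"spin":0},
    {"xyz":[0,0,0.2],"spin":0},
    {"xyz":[0,0,0],"spin":0},
    {"xyz":[0,0,0],"spin":0},
    {"xyz":[0,0,0],"spin":0}
  ]
}}

```text
time_s: 5.52
position: [0.5573, 0.1675, 0.0052]
ee_rot: [180.0, 0.0, -170.2]
force: [0.4, 0.1, -0.0]
finger_gap: 0.999
gripper_force: 0.0
```

```bash
python3 - <<'E'
from h import *
o=obs();im=wrist(o,'w3.png')
E
```

```text
t 5.52 [0.5573 0.1675 0.0052] [ 1.8000e+02  5.0000e-02 -1.7022e+02] gap 0.999 gf 0.0 F [ 0.4  0.1 -0. ]
```

View pics/w3.png

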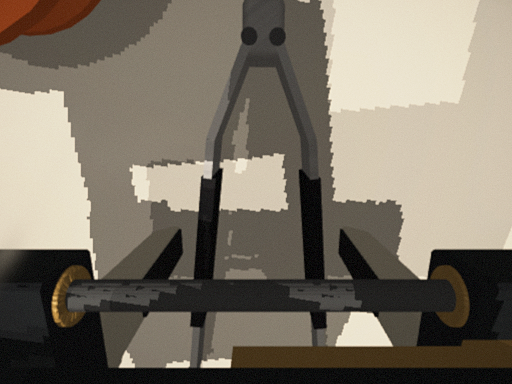

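The sleeves, at x≈205 and x≈315, are centred between the fingers. I'll check their fore-aft position with the sleeve ends: rear at (212, 173) and (310, 172), front at (198, 325) and (319, 325).

```bash
python3 - <<'E'
from h import *
o=obs();im=wrist(o)
R=Ro.from_euler('xyz',o['ee_rot'],degrees=True)
for z in(0.015,0.03):
  P=onplane(im,[(212,173),(310,172),(198,325),(319,325),(263,36)],z); print(np.round(R.inv().apply(P-o['position'])*1000,1))
E
```

```text
t 5.57 [0.5573 0.1675 0.0052] [ 1.8000e+02  5.0000e-02 -1.7022e+02] gap 1.0 gf 0.0 F [ 0.1  0.2 -0.1]
[[ 43.1 -25.   -9.8]
 [ 43.7  26.7  -9.8]
 [-50.5 -37.3  -9.8]
 [-50.5  36.3  -9.8]
 [108.6   1.7  -9.9]]
[[ 45.9 -22.6 -24.9]
 [ 46.4  24.2 -24.8]
 [-38.8 -33.7 -24.8]
 [-38.8  32.9 -24.8]
 [105.1   1.6 -24.9]]
```

>>> {"name": "play_rows", "arguments": {
  "commands": [
    {"xyz":[0.25,0,0.2],"spin":0},
    {"xyz":[0,0,0],"spin":0},
    {"xyz":[0,0,0],"spin":0}
  ]
}}

```text
time_s: 5.87
position: [0.5544, 0.1669, 0.0025]
ee_rot: [-180.0, -0.0, -170.2]
force: [0.2, -0.9, -0.1]
finger_gap: 1.001
gripper_force: 0.0
```

>>> {"name": "play_rows", "arguments": {
  "commands": [
    {"xyz":[0,0,0],"spin":0},
    {"xyz":[0,0,0],"spin":0},
    {"xyz":[0,0,0],"spin":0},
    {"xyz":[0,0,0],"spin":0},
    {"xyz":[0,0,0],"spin":0},
    {"xyz":[0,0,0],"spin":0},
    {"xyz":[0,0,0],"spin":0},
    {"xyz":[0,0,0],"spin":0},
    {"xyz":[0,0,0],"spin":0},
    {"xyz":[0,0,0],"spin":0}
  ],
  "fingers": 0.57,
  "squeeze": 20
}}

```text
time_s: 6.7
position: [0.5546, 0.167, 0.0027]
ee_rot: [-180.0, 0.0, -170.2]
force: [1.3, 0.7, 1.1]
finger_gap: 0.573
gripper_force: 8.0
```

>>> {"name": "play_rows", "arguments": {
  "commands": [
    {"xyz":[0,0,-0.3],"spin":0},
    {"xyz":[0,0,-0.6],"spin":0},
    {"xyz":[0,0,-1.0],"spin":0},
    {"xyz":[0,0,-1.4],"spin":0},
    {"xyz":[0,0,-1.6],"spin":0},
    {"xyz":[0,0,-1.6],"spin":0},
    {"xyz":[0,0,-1.6],"spin":0},
    {"xyz":[0,0,-1.6],"spin":0},
    {"xyz":[0,0,-1.6],"spin":0},
    {"xyz":[0,0,-1.6],"spin":0},
    {"xyz":[0,0,-1.5],"spin":0},
    {"xyz":[0,0,-1.2],"spin":0},
    {"xyz":[0,0,-0.8],"spin":0},
    {"xyz":[0,0,-0.4],"spin":0},
    {"xyz":[0,0,-0.2],"spin":0},
    {"xyz":[0,0,0],"spin":0},
    {"xyz":[0,0,0],"spin":0},
    {"xyz":[0,0,0],"spin":0}
  ]
}}

```text
time_s: 8.2
position: [0.5543, 0.1669, 0.1718]
ee_rot: [-180.0, -0.1, -170.2]
force: [0.5, 0.9, -0.6]
finger_gap: 0.578
gripper_force: 7.7
```

```bash
cat >> h.py <<'E'
def tri(uvs,ims):
    Ps=[np.array([[i['fx'],0,i['cx']],[0,i['fy'],i['cy']],[0,0,1]])@np.c_[i['R'],i['t']] for i in ims]
    X=cv2.triangulatePoints(Ps[0],Ps[1],np.float64(uvs[0]).reshape(2,1),np.float64(uvs[1]).reshape(2,1))[:,0];X=X[:3]/X[3]
    return X,[((P@np.r_[X,1])[:2]/(P@np.r_[X,1])[2]) for P in Ps]
E
python3 - <<'E'
from h import *
obs();ims=[];uv=[];big=[]
for c in('scene','side'):
    im=robot.get_image(c);ims.append(im);pp(c,'tongs_grip','tongs_jaw','roll_center','roll')
    d=robot.silhouettes(c,'roll')
    print([(x['confidence'],x['mask'].sum(),np.argwhere(x['mask']).mean(0)[::-1]) for x in d])
    m=d[0]['mask'];ys,xs=np.where(m);uv.append([(xs.min()+xs.max())/2,(ys.min()+ys.max())/2])
    big.append(im['color'][:,:,::-1])
print(uv,tri(uv,ims))
a=cv2.resize(big[0][90:270,130:380],None,fx=3,fy=3)[:540,:750];cv2.imwrite('pics/c4.png',a)
E
```

```text
t 8.2 [0.5543 0.1669 0.1718] [-1.7999e+02 -7.0000e-02 -1.7022e+02] gap 0.578 gf 7.7 F [ 0.5  0.9 -0.6]
scene tongs_grip [([0.5596, 0.1636, 0.1845], 0.95)]
scene tongs_jaw [([0.6626, 0.1823, 0.1843], 0.75)]
scene roll_center [([0.5961, -0.1631, 0.0784], 0.59)]
scene roll [([0.5991, -0.1637, 0.0616], 0.62)]
[(0.57, np.int64(220), array([215.56818182, 228.34545455]))]
side tongs_grip [([0.5611, 0.1646, 0.1855], 0.89)]
side tongs_jaw [([0.6604, 0.1828, 0.1829], 0.86)]
side roll_center [([0.5969, -0.1587, 0.0762], 0.52)]
side roll [([0.5964, -0.1606, 0.0585], 0.75)]
[(0.74, np.int64(293), array([305.62798635, 206.16040956])), (0.6, np.int64(1747), array([296.28277046, 221.95535203]))]
[[np.float64(215.5), np.float64(228.0)], [np.float64(306.0), np.float64(206.0)]] (array([ 0.59374746, -0.16278836,  0.07969196]), [array([215.48613517, 228.0752418 ]), array([305.89235431, 205.92113894])])
```

View pics/c4.png

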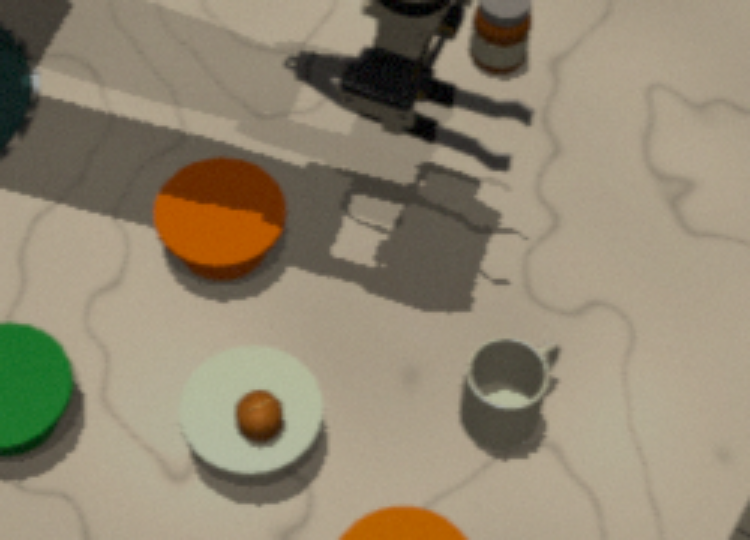

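The crop shows the tongs lifted level in the gripper, with the jaws pointing right and open. The roll is alone on the white stand at crop position (259, 415). I'll carry the tongs over to the stand and turn them to −20°.

>>> {"name": "play_rows", "arguments": {
  "commands": [
    {"xyz":[0.16,-0.41,0],"spin":0},
    {"xyz":[0.32,-0.82,0],"spin":0},
    {"xyz":[0.48,-1.23,0],"spin":0},
    {"xyz":[0.635,-1.64,0],"spin":0},
    {"xyz":[0.635,-1.64,0],"spin":0},
    {"xyz":[0.635,-1.64,0],"spin":0},
    {"xyz":[0.635,-1.64,0],"spin":0},
    {"xyz":[0.635,-1.64,0],"spin":0},
    {"xyz":[0.635,-1.64,0],"spin":0},
    {"xyz":[0.635,-1.64,0],"spin":0},
    {"xyz":[0.635,-1.64,0],"spin":0},
    {"xyz":[0.635,-1.64,0],"spin":0},
    {"xyz":[0.635,-1.64,0],"spin":0},
    {"xyz":[0.635,-1.64,0],"spin":0},
    {"xyz":[0.635,-1.64,0],"spin":0},
    {"xyz":[0.635,-1.64,0],"spin":0},
    {"xyz":[0.635,-1.64,0],"spin":0},
    {"xyz":[0.48,-1.23,0],"spin":0},
    {"xyz":[0.32,-0.82,0],"spin":0},
    {"xyz":[0.16,-0.41,0],"spin":0}
  ]
}}

```text
time_s: 10.47
position: [0.4947, -0.1276, 0.1727]
ee_rot: [-180.0, 0.0, -170.3]
force: [0.4, 0.8, -1.0]
finger_gap: 0.579
gripper_force: 7.7
```

>>> {"name": "play_rows", "arguments": {
  "commands": [
    {"xyz":[0,0,0],"spin":1},
    {"xyz":[0,0,0],"spin":2},
    {"xyz":[0,0,0],"spin":3},
    {"xyz":[0,0,0],"spin":3},
    {"xyz":[0,0,0],"spin":3},
    {"xyz":[0,0,0],"spin":3},
    {"xyz":[0,0,0],"spin":3},
    {"xyz":[0,0,0],"spin":3},
    {"xyz":[0,0,0],"spin":3},
    {"xyz":[0,0,0],"spin":3},
    {"xyz":[0,0,0],"spin":1.8},
    {"xyz":[0,0,0],"spin":1},
    {"xyz":[0,0,0],"spin":0},
    {"xyz":[0,0,0],"spin":0},
    {"xyz":[0,0,0],"spin":0}
  ]
}}

```text
time_s: 11.72
position: [0.4954, -0.126, 0.1726]
ee_rot: [180.0, -0.0, 160.0]
force: [-0.1, -0.4, -1.5]
finger_gap: 0.575
gripper_force: 7.7
```

```bash
python3 - <<'E'
from h import *
obs();ims=[];uv=[];big=[]
for c in('scene','side'):
    im=robot.get_image(c);pp(c,'tongs_grip','tongs_jaw','roll_center')
    big.append(im['color'][:,:,::-1])
a=cv2.resize(big[0][150:290,130:310],None,fx=2.2,fy=2.2);b=cv2.resize(big[1][90:230,190:370],None,fx=2.2,fy=2.2)
cv2.imwrite('pics/c5.png',np.hstack([a,b]))
E
```

```text
t 11.72 [ 0.4954 -0.126   0.1726] [180.    -0.   160.04] gap 0.575 gf 7.7 F [-0.1 -0.4 -1.5]
scene tongs_grip [([0.4986, -0.1307, 0.1853], 0.9)]
scene tongs_jaw [([0.5966, -0.1653, 0.1856], 0.69)]
scene roll_center [([0.5936, -0.1619, 0.0771], 0.77)]
side tongs_grip [([0.4991, -0.131, 0.1826], 0.96)]
side tongs_jaw [([0.4897, -0.1258, 0.1679], 0.59), ([0.598, -0.1666, 0.1843], 0.56)]
side roll_center [([0.6002, -0.1606, 0.0797], 0.54)]
```

View pics/c5.png

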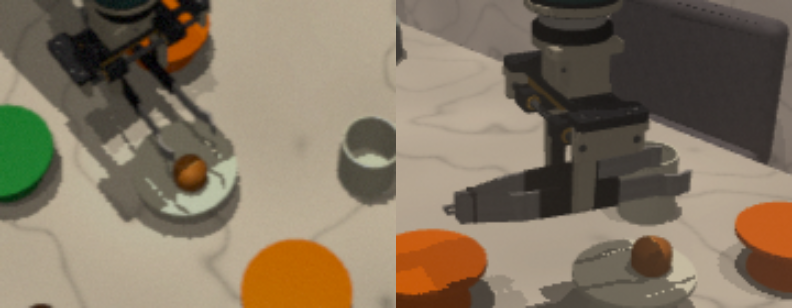

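The tongs look level above the stand, with the jaws over the roll in both views. I'll shift them slightly and lower to just above the roll.

>>> {"name": "play_rows", "arguments": {
  "commands": [
    {"xyz":[0.1,0.15,0.2],"spin":0},
    {"xyz":[0,0,0.6],"spin":0},
    {"xyz":[0,0,0.9],"spin":0},
    {"xyz":[0,0,1.0],"spin":0},
    {"xyz":[0,0,1.0],"spin":0},
    {"xyz":[0,0,1.0],"spin":0},
    {"xyz":[0,0,0.9],"spin":0},
    {"xyz":[0,0,0.6],"spin":0},
    {"xyz":[0,0,0.3],"spin":0},
    {"xyz":[0,0,0.1],"spin":0},
    {"xyz":[0,0,0],"spin":0},
    {"xyz":[0,0,0],"spin":0}
  ]
}}

```text
time_s: 13.12
position: [0.4952, -0.1245, 0.1071]
ee_rot: [180.0, 0.0, 160.0]
force: [-0.5, 0.2, -1.1]
finger_gap: 0.576
gripper_force: 7.7
```

```bash
python3 - <<'E'
from h import *
obs();big=[]
for c in('scene','side'):
    im=robot.get_image(c);pp(c,'tongs_grip','tongs_jaw','roll_center')
    big.append(im['color'][:,:,::-1])
a=cv2.resize(big[0][180:260,160:260],None,fx=4,fy=4);b=cv2.resize(big[1][160:240,250:350],None,fx=4,fy=4)
cv2.imwrite('pics/c6.png',np.hstack([a,b]))
E
```

```text
t 13.12 [ 0.4952 -0.1245  0.1071] [1.8000e+02 4.0000e-02 1.5998e+02] gap 0.576 gf 7.7 F [-0.5  0.2 -1.1]
scene tongs_grip [([0.4996, -0.1264, 0.1168], 0.85)]
scene tongs_jaw [([0.5938, -0.1639, 0.1191], 0.86)]
scene roll_center [([0.597, -0.1614, 0.1171], 0.53)]
side tongs_grip []
side tongs_jaw [([0.5952, -0.1621, 0.1126], 0.82), ([0.5755, -0.4421, 0.0004], 0.58)]
side roll_center [([0.5994, -0.1591, 0.0784], 0.49)]
```

View pics/c6.png

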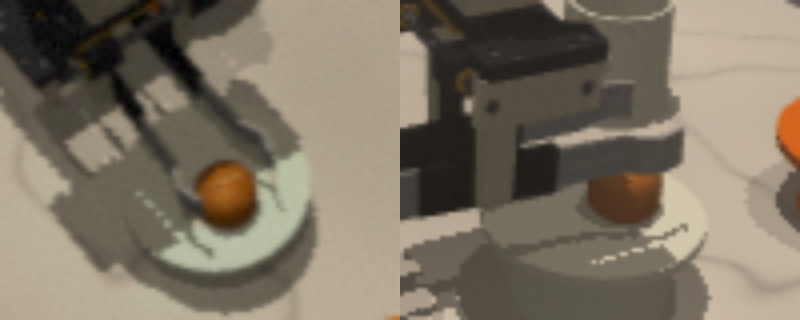

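The jaws straddle the roll: tips at crop (185, 190) and (265, 140), roll at (227, 193). The jaws are still about 4 cm higher than the roll, so I'll correct for that parallax by calculation.

```bash
python3 - <<'E'
from h import *
im=robot.get_image('scene');C=np.eye(4);C[:3,:3]=im['R'].T;C[:3,3]=-im['R'].T@im['t'];im['C']=C
print('jaws',onplane(im,[(160+185/4,180+190/4),(160+265/4,180+140/4),(216.25,221.25)],0.1196))
print('roll',onplane(im,[(160+227/4,180+193/4),(215.5,228.2)],0.078))
E
```

```text
jaws [[ 0.58399466 -0.19125144  0.1196    ]
 [ 0.60906722 -0.12855131  0.1196    ]
 [ 0.59643136 -0.1601504   0.1196    ]]
roll [[ 0.59656873 -0.1606264   0.078     ]
 [ 0.59346133 -0.16241113  0.078     ]]
```

The jaws line up with the roll to within 2–3 mm, so I'll lower them over it.

>>> {"name": "play_rows", "arguments": {
  "commands": [
    {"xyz":[0,0,0.2],"spin":0},
    {"xyz":[0,0,0.3],"spin":0},
    {"xyz":[0,0,0.4],"spin":0},
    {"xyz":[0,0,0.4],"spin":0},
    {"xyz":[0,0,0.4],"spin":0},
    {"xyz":[0,0,0.4],"spin":0},
    {"xyz":[0,0,0.4],"spin":0},
    {"xyz":[0,0,0.4],"spin":0},
    {"xyz":[0,0,0.4],"spin":0},
    {"xyz":[0,0,0.3],"spin":0},
    {"xyz":[0,0,0.2],"spin":0},
    {"xyz":[0,0,0.2],"spin":0},
    {"xyz":[0,0,0.1],"spin":0},
    {"xyz":[0,0,0],"spin":0},
    {"xyz":[0,0,0],"spin":0}
  ]
}}

```text
time_s: 14.82
position: [0.4951, -0.1244, 0.0658]
ee_rot: [-180.0, 0.0, 160.0]
force: [-0.5, 0.3, -0.5]
finger_gap: 0.571
gripper_force: 7.7
```

```bash
python3 - <<'E'
from h import *
obs();big=[]
for c in('scene','side'):
    im=robot.get_image(c);pp(c,'tongs_jaw','roll_center','roll')
    big.append(im['color'][:,:,::-1])
a=cv2.resize(big[0][190:250,170:245],None,fx=5.3,fy=5.3);b=cv2.resize(big[1][175:235,265:340],None,fx=5.3,fy=5.3)
cv2.imwrite('pics/c7.png',np.hstack([a,b]))
E
```

```text
t 14.82 [ 0.4951 -0.1244  0.0658] [-1.8000e+02  1.0000e-02  1.5999e+02] gap 0.571 gf 7.7 F [-0.5  0.3 -0.5]
scene tongs_jaw [([0.5941, -0.1631, 0.0812], 0.67), ([0.5781, -0.1505, 0.0034], 0.67)]
scene roll_center [([0.5944, -0.1603, 0.078], 0.52)]
scene roll [([0.5952, -0.1657, 0.0579], 0.53), ([0.5411, 0.4219, 0.0011], 0.16)]
side tongs_jaw [([0.5935, -0.1629, 0.0738], 0.67)]
side roll_center [([0.7741, 0.0023, -0.0013], 0.53), ([0.6009, -0.1612, 0.079], 0.52)]
side roll [([0.7695, 0.0029, -0.0013], 0.7), ([0.5947, -0.1621, 0.0582], 0.66)]
```

View pics/c7.png

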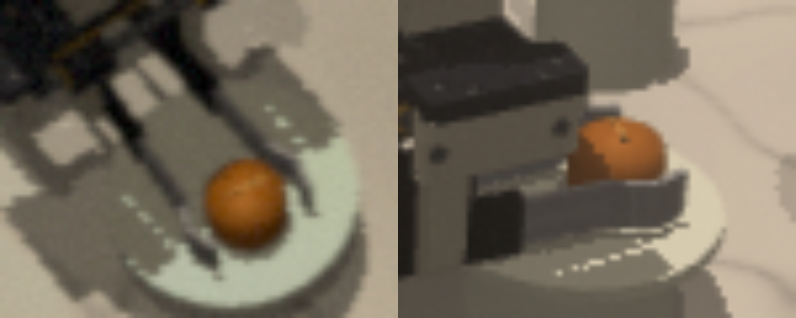

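The roll sits between the jaws in both views: crop (245, 205) on the left, inside the cups on the right. I'll close gently in steps.

>>> {"name": "play_rows", "arguments": {
  "commands": [
    {"xyz":[0,0,0],"spin":0},
    {"xyz":[0,0,0],"spin":0},
    {"xyz":[0,0,0],"spin":0},
    {"xyz":[0,0,0],"spin":0}
  ],
  "fingers": 0.53
}}

```text
time_s: 15.55
position: [0.495, -0.1244, 0.0656]
ee_rot: [-180.0, 0.0, 160.0]
force: [0.8, -1.1, -1.1]
finger_gap: 0.534
gripper_force: 8.3
```

>>> {"name": "play_rows", "arguments": {
  "commands": [
    {"xyz":[0,0,0],"spin":0},
    {"xyz":[0,0,0],"spin":0},
    {"xyz":[0,0,0],"spin":0},
    {"xyz":[0,0,0],"spin":0}
  ],
  "fingers": 0.5,
  "squeeze": 18
}}

```text
time_s: 15.88
position: [0.495, -0.1244, 0.0656]
ee_rot: [-180.0, -0.0, 160.0]
force: [0.2, 0.7, -0.9]
finger_gap: 0.506
gripper_force: 9.2
```

>>> {"name": "play_rows", "arguments": {
  "commands": [
    {"xyz":[0,0,0],"spin":0},
    {"xyz":[0,0,0],"spin":0},
    {"xyz":[0,0,0],"spin":0},
    {"xyz":[0,0,0],"spin":0}
  ],
  "fingers": 0.48
}}

```text
time_s: 16.22
position: [0.495, -0.1244, 0.0656]
ee_rot: [-180.0, -0.0, 160.0]
force: [0.6, -0.3, -0.8]
finger_gap: 0.488
gripper_force: 9.8
```

>>> {"name": "play_rows", "arguments": {
  "commands": [
    {"xyz":[0,0,0],"spin":0},
    {"xyz":[0,0,0],"spin":0},
    {"xyz":[0,0,0],"spin":0},
    {"xyz":[0,0,0],"spin":0},
    {"xyz":[0,0,0],"spin":0},
    {"xyz":[0,0,0],"spin":0}
  ],
  "fingers": 0.44
}}

```text
time_s: 16.72
position: [0.495, -0.1244, 0.0657]
ee_rot: [180.0, 0.0, 160.0]
force: [0.1, 0.1, -0.8]
finger_gap: 0.47
gripper_force: 17.9
```

The jaws met the roll at 43.7 mm, as expected, with about 4 N on it. I'll firm up to about 6 N and lift slowly.

>>> {"name": "play_rows", "arguments": {
  "commands": [
    {"xyz":[0,0,0],"spin":0},
    {"xyz":[0,0,0],"spin":0},
    {"xyz":[0,0,0],"spin":0},
    {"xyz":[0,0,-0.1],"spin":0},
    {"xyz":[0,0,-0.2],"spin":0},
    {"xyz":[0,0,-0.3],"spin":0},
    {"xyz":[0,0,-0.4],"spin":0},
    {"xyz":[0,0,-0.5],"spin":0},
    {"xyz":[0,0,-0.5],"spin":0},
    {"xyz":[0,0,-0.5],"spin":0},
    {"xyz":[0,0,-0.4],"spin":0},
    {"xyz":[0,0,-0.2],"spin":0},
    {"xyz":[0,0,0],"spin":0}
  ],
  "squeeze": 22
}}

```text
time_s: 17.8
position: [0.4952, -0.1245, 0.0973]
ee_rot: [180.0, 0.0, 160.0]
force: [0.7, -0.9, -1.3]
finger_gap: 0.465
gripper_force: 21.9
```

```bash
python3 - <<'E'
from h import *
obs()
for c in('scene','side'):
    robot.get_image(c);pp(c,'tongs_jaw','roll_center','roll')
E
```

```text
t 17.8 [ 0.4952 -0.1245  0.0973] [1.8000e+02 5.0000e-02 1.5998e+02] gap 0.465 gf 21.9 F [ 0.7 -0.9 -1.3]
scene tongs_jaw [([0.5969, -0.1606, 0.109], 0.68)]
scene roll_center [([0.5946, -0.1627, 0.1122], 0.74)]
scene roll [([0.595, -0.1687, 0.0907], 0.71), ([0.5793, -0.4398, -0.0001], 0.35)]
side tongs_jaw [([0.5946, -0.1629, 0.1026], 0.7)]
side roll_center [([0.601, -0.1613, 0.1078], 0.61)]
side roll [([0.5942, -0.1654, 0.1058], 0.7), ([0.5979, -0.1655, 0.0899], 0.68)]
```

The roll has risen with the tongs, so I'll lift the remaining 7 cm.

>>> {"name": "play_rows", "arguments": {
  "commands": [
    {"xyz":[0,0,-0.2],"spin":0},
    {"xyz":[0,0,-0.4],"spin":0},
    {"xyz":[0,0,-0.6],"spin":0},
    {"xyz":[0,0,-0.8],"spin":0},
    {"xyz":[0,0,-0.8],"spin":0},
    {"xyz":[0,0,-0.8],"spin":0},
    {"xyz":[0,0,-0.8],"spin":0},
    {"xyz":[0,0,-0.8],"spin":0},
    {"xyz":[0,0,-0.7],"spin":0},
    {"xyz":[0,0,-0.5],"spin":0},
    {"xyz":[0,0,-0.4],"spin":0},
    {"xyz":[0,0,-0.2],"spin":0},
    {"xyz":[0,0,0],"spin":0},
    {"xyz":[0,0,0],"spin":0},
    {"xyz":[0,0,0],"spin":0},
    {"xyz":[0,0,0],"spin":0},
    {"xyz":[0,0,0],"spin":0},
    {"xyz":[0,0,0],"spin":0}
  ]
}}

```text
time_s: 19.7
position: [0.4949, -0.1244, 0.1665]
ee_rot: [-180.0, -0.0, 160.0]
force: [-0.9, 0.3, -1.2]
finger_gap: 0.47
gripper_force: 21.9
```

```bash
python3 - <<'E'
from h import *
obs();big=[]
for c in('scene','side'):
    im=robot.get_image(c);pp(c,'tongs_jaw','roll_center','roll');big.append(im['color'][:,:,::-1])
cv2.imwrite('pics/c8.png',np.hstack([cv2.resize(b,(400,300)) for b in (big[0][150:270,130:290],big[1][115:250,210:390])]))
E
```

```text
t 19.7 [ 0.4949 -0.1244  0.1665] [-1.8000e+02 -1.0000e-02  1.5999e+02] gap 0.47 gf 21.9 F [-0.9  0.3 -1.2]
scene tongs_jaw [([0.5935, -0.1637, 0.1794], 0.71)]
scene roll_center [([0.5962, -0.1646, 0.1788], 0.47)]
scene roll [([0.5944, -0.1679, 0.1606], 0.5)]
side tongs_jaw [([0.5938, -0.1638, 0.1759], 0.82)]
side roll_center [([0.5985, -0.1604, 0.1799], 0.57)]
side roll [([0.5973, -0.1676, 0.1579], 0.68)]
```

View pics/c8.png

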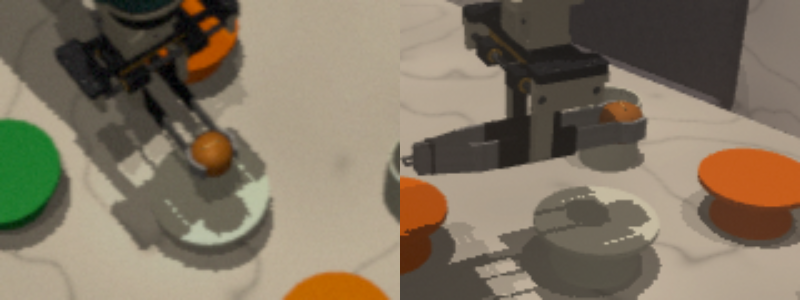

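The roll is held in the jaws about 10 cm above the empty stand (underside at z≈0.16), seen at crop (212, 152) and (622, 112). Handing in.

```bash
python3 -c "
from rig import robot
print(robot.job_done())"
```

```text
the job is handed in; nothing more can be done
None
```

The roll is held steadily in the tongs about 10 cm above the cake stand, gripped with roughly 6 N, and the job was handed in at about 20 s; I got no verdict back from the judging.

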